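# Start the leak check of a filter sampler

## Robot

A 7-joint arm with a two-finger parallel gripper is mounted at the origin on a cart in front of the work surface, level with it; the furniture and walls round the work are solid. World frame = base frame: x ahead of the robot, y to its left, z up, the work surface at z = 0. Lengths are in m, angles in rad, forces in N, time in s.
With the tool pointing down it reaches from about 0.4 to 0.875 m from the base axis. Payload 6.5 kg.
Tool frame: the origin (TCP) lies midway between the tips of the shut fingers; the grasp point (between the pads) lies 19 mm behind it; z points along the fingers, y is the line along which they close (so a half turn about z gives the same grasp; the last joint's range is limited). The gripper opens to 85 mm and grips with 20 to 120 N. Pads are 22 mm wide; open, the fingers measure 114 mm over their backs; the gripper's body (76 mm by 85 mm) begins 54 mm behind the grasp point. The pads swing forward as they close: fully open they stand 13 mm farther back than shut.
Start: joints at [1.092, 0.536, -0.004, 1.538, 0.003, 1.067, -0.071], TCP at [0.261, -0.595, 0.231] pointing down, gripper open.
Joint ranges: [-2.7, 2.7], [-0.37, 2.16], [-1.27, 1.26], [0.24, 2.4], [-1.31, 4.45], [0.19, 1.91], [-2.76, 2.76]. Speed limits (rad/s): [2.39, 2.39, 3.14, 3.14, 3.14, 3.14, 3.14].

## Interface

Orientations are given as [roll, pitch, yaw] about the fixed x, y, z axes, in that order (R = Rz(yaw) Ry(pitch) Rx(roll)).
In Python, from station import robot gives the robot as it stands. The module is installed in compiled form; this text tells all that it offers.
- The arm moves only by the shell command python3 -m crank 'ROWS'. ROWS is JSON, a list of rows, each an object of numbers: "dx", "dy", "dz": the shift along the tool's x, y, z in m; "turn": the turn about the tool's z in degrees; "gripper": the opening, from 0 (shut) to 1 (fully open). In form: [{"dx": .., "dy": .., "dz": .., "turn": .., "gripper": ..}, ...]. A call has 1 to 8 rows; each row shifts and turns the commanded pose from where the row before left it, along the tool's axes as they then stand; what a row does not reach is not made up. A row lasts 1/10 s, in which the tool goes at most 50 mm and 8.59 degrees, less where a joint would pass 70% of its speed; a pose out of reach is approached as far as the arm can. A call with a gripper value outside its range is refused whole. The fingers move at their own pace and stop on an object; the grip force is fixed at half the most. Time passes only in rows, so rows that do not move let the fingers close. It gives the time, the measured TCP pose, the force, the opening and the grip force at its end, in the units of the state.
- robot.read_state(): the state, without advancing time (a new reading comes with each control period).
- robot.read_camera(name): name is "scene" or "top" or "wrist"; returns the picture (400x640x3 uint8, red, green, blue); there is no depth.
- robot.calibration(name): a dict with "fovy" (degrees; the focal length in pixels is half the picture's height over the tangent of half this angle, whatever the lens; pixels are square), "cx", "cy" (the principal point, pixels), "k1" (the pictures are not rectified: a ray, as slopes to the right and down, at radius r is drawn at 1 + k1 r^2 times it, then the intrinsics apply), "R" (3x3) and "t" (3): a world point X has camera coordinates R X + t. Camera axes: x right, y down, z forward; pixel columns grow to the right and rows downward; lengths in m; the calibration is good to about 2 mm. A picture is of the moment at which its call begins: read the wrist's pose just before it. calibration takes no time and is no camera call; for the wrist camera it gives the pose at the moment of the call.
- robot.job_done(): hands the job in; it is judged then, once.
The state is a dict: "time_s": time; "joint_positions": joint angles; "joint_velocities": joint speeds; "joint_torque": joint torques, N m; "position": TCP position; "eef_rot": TCP orientation; "contact_force": force on the tool from outside, world axes, zero at the start; "moment": the same for the moment, N m; "width": opening from 0.0 (shut) to 1.0 (fully open); "finger_force": force on a finger pad.
Only numpy, scipy, OpenCV 4.12 (cv2) and the standard library are available. Lean on these libraries where they do the work, as an engineer would, in place of code of your own. Each camera call takes 0.05 s, during which the arm holds its last target. There are 200 camera calls.

## Task

Start a leak check of the filter sampler, the grey instrument with the hinged lid and the dial gauge. Push its open lid shut until the front latch snaps over it, then switch the pump on by tipping the rocker so that its far end (the end away from the sampler's front) is down, and then press the round leak-test plunger fully down and keep it down: the program finishes while the fingertips still hold it there. Closed fingers do for all of it, nothing needs grasping: do not switch on before the lid is latched or press the plunger before the pump is on, pick nothing up, and leave the filter in its seat and the things standing round the sampler where they are.

Things in the scene. Friction and masses are not known exactly. Their poses are not given: they have to be found in the camera images.
- sampler: Grey bench filter sampler, 176 mm deep (x) x 241 wide (y) x 106 high, black end cheeks; stands fast. Origin: centre of its underside, on the worktop; x points from its front to its back, y to its left, z up (the frame meant below by 'in the sampler'). Left half: chamber with lid. Right half: console (top z = 101 mm) with rocker, plunger right of it, and a gauge behind x = 19 mm, up to z = 141 mm.
- lid (a joint): Lid angle, rad: 0 = shut, grows as it opens (at most 1.25); 0.7 to 1.1 at the start. A stiff hinge keeps it where it is left; about 2 N on its thumb strip swings it. At about 0.10 the bar on its front edge meets the latch, and some 4 N pushes it past; the latch snaps back only when the lid is right down on its seat, below about 0.012. It may be pressed with 25 N there.
- lid_hinge (a point): Middle of the lid's hinge axis, at the back of the lid, in the sampler at (34, 62, 105.5) mm. The axis runs along the sampler's y. The lid is a plate 86 mm wide (y) and 10 mm thick, reaching 116 mm from the axis towards the sampler's front when shut; its outer (upper) face lies 7 mm off the axis.
- lid_pad (a point): Centre of the ribbed rubber thumb strip (60 mm along y x 16 mm) on the lid's outer face near its front edge, 98 mm from the hinge axis and 8.6 mm outward of it: the place to push. It swings with the lid; with the lid shut it lies in the sampler at (-64, 62, 114) mm and faces up.
- latch (a joint): Angle of the sprung steel latch lever in the middle of the sampler's front face, rad: 0 = at rest; the lid's bar pushes its upper, hooked end forward by about 0.17 in passing, then it springs back over the bar to below 0.05. Need not be touched; the hook stands up to z = 125 mm in the sampler at x = -79 to -97 mm, y = 49 to 75 mm.
- rocker (a joint): Angle of the power rocker, rad: -0.18 = off (near end down, far end up), +0.18 = on (far end, away from the sampler's front, down). Over-centre spring: past 0 it snaps over by itself and stays. About 2 N on the far end tips it.
- rocker_far_end (a point): On the top face of the rocker near its far end, where to press: 18 mm behind the rocker's pivot. The rocker is 46 mm long (x) x 26 mm wide (y) with its pivot in the sampler at (-30, -30, 109.5) mm; this point is at z = 121 mm in the sampler when off and 114 mm when on. Nothing rises above z = 104 mm within 25 mm round the rocker.
- plunger (a joint): Travel of the leak-test plunger, m: 0 = up, 0.008 = fully down. A spring returns it as soon as it is let go; it takes 1.6 N to start and 4.4 N at the bottom, where it meets a hard stop. It may be held down with up to 40 N.
- plunger_top (a point): Centre of the top of the leak-test plunger, a round metal mushroom knob 31 mm across, in the sampler at (-30, -88) mm, top at z = 130.6 mm when up; it moves straight down by 8 mm.
- filter_seat (a point): Centre of the filter cassette's place in the chamber, in the sampler at (-26, 62, 81.5) mm.
- filter_c (a point): Centre of the filter cassette (54 mm across, 27 high), which lies loose in a round pocket under the lid; it stays there.
- spare_cassette_c (a point): Bystander: centre (half-way up) of the spare round filter cassette, 54 mm across, 27 high, lying in front of the sampler.
- vial_a_c (a point): Bystander: centre (half-way up) of the glass vial, 24 mm across, 62 high, standing in front of the sampler.
- vial_b_c (a point): Bystander: centre (half-way up) of the second glass vial, 24 mm across, 62 high, standing in front of the sampler.
- tweezers_c (a point): Bystander: centre (half-way up) of the steel tweezers, 122 mm long, lying left of the sampler.
- reagent_c (a point): Bystander: centre (half-way up) of the amber bottle, 62 mm across, 125 high, left of the sampler.
- tin_c (a point): Bystander: centre (half-way up) of the round tin, 64 mm across, 42 high, left of the sampler.
- meter_c (a point): Bystander: centre (half-way up) of the flow meter on a 62 x 60 mm foot, 126 high, behind the sampler.
- wash_c (a point): Bystander: centre (half-way up) of the white bottle, 60 mm across, 150 high, behind the sampler.
There are look-alikes about, which are no part of the job. What is shaped like the part that bears filter_c but green or orange is not meant.

How it is judged:
On the way, in this order (a step that is already met when the one before it is completed fails the run):
1. the lid is shut and latched while the pump is still off and the plunger up (value of joint lid below 0.022 rad and value of joint latch below 0.08 rad and value of joint rocker below -0.1 rad and value of joint plunger below 0.002 m), for 0.2 s.
2. the rocker is on, the lid still latched and the plunger still up (value of joint rocker above 0.13 rad and value of joint plunger below 0.002 m and value of joint lid below 0.022 rad and value of joint latch below 0.08 rad), for 0.2 s.
At the end, for the whole second after the job is handed in: The lid is latched (lid below 0.022 rad, latch lever sprung back below 0.08 rad), the rocker is on (above 0.13 rad), the plunger is held down by the fingers (at least 6.5 of its 8 mm, with more than 1 N) and the filter lies in its seat (within 12 mm) (value of joint lid below 0.022 rad and value of joint latch below 0.08 rad and value of joint rocker above 0.13 rad and value of joint plunger above 0.0065 m and contact force between the fingers and plunger above 1 N and distance between filter_c and filter_seat below 0.012 m); the arm keeps its last pose, push and grip.
It fails at once if the pump was switched on before the lid was latched (value of joint rocker above 0.05 rad and value of joint lid above 0.06 rad).
It fails at once if the plunger was pressed before the pump was on (value of joint plunger above 0.004 m and value of joint rocker below 0 rad).
It fails at once if the filter was lifted or knocked out of its seat (distance between filter_c and filter_seat above 0.02 m).
It fails at once if one of the things round the sampler was pushed away, picked up or knocked over (moved more than 30 mm) (distance of any of spare_cassette_c, vial_a_c, vial_b_c, tweezers_c, reagent_c, tin_c, meter_c, wash_c from where it was at the start of the episode above 0.03 m).
It also fails if it takes over 48 s, if anything falls off the work surface, if the arm or the gripper's body presses on something with over 40 N, if the wrist force passes 120 N, or if a joint passes its speed limit or range.

## Working session

There is one attempt and no reset: what is moved stays moved. The work goes in short steps, Python scripts to look and compute and a shell command to move; the robot and the scene stay as the last step left them, time stands still between calls to the robot, and variables do not carry over. Pictures are saved under pics/ and viewed, at most 10 in all, crops included, and the job is handed in when it is done.

```bash
mkdir -p pics
cat > h.py <<'E'
from station import robot
import numpy as np, cv2
def snap(n,f):
    im=robot.read_camera(n); cv2.imwrite(f,im[:,:,::-1]); return im
def ray(n,u,v,c=None):
    c=c or robot.calibration(n); f=200/np.tan(np.radians(c["fovy"])/2)
    d=np.array([(u-c["cx"])/f,(v-c["cy"])/f]); s=d.copy()
    for _ in range(20): s=d/(1+c["k1"]*(s@s))
    R=np.array(c["R"]); t=np.array(c["t"])
    return -R.T@t, R.T@np.array([s[0],s[1],1])
def onz(n,u,v,z,c=None):
    o,d=ray(n,u,v,c); return o+d*(z-o[2])/d[2]
def proj(n,X):
    c=robot.calibration(n); f=200/np.tan(np.radians(c["fovy"])/2)
    p=np.array(c["R"])@np.array(X)+np.array(c["t"]); s=p[:2]/p[2]; s=s*(1+c["k1"]*(s@s))
    return np.array([c["cx"],c["cy"]])+f*s
E
python3 - <<'E'
from h import *
a=snap("scene","pics/scene.png");b=snap("top","pics/top.png")
s=robot.read_state();print(s["time_s"],s["position"],s["eef_rot"],s["width"])
for n in("scene","top"):
    c=robot.calibration(n);print(n,-np.array(c["R"]).T@np.array(c["t"]),c["fovy"])
E
```

```text
0.1 [ 0.26050543 -0.59489992  0.23050375] [-3.14003859e+00  1.27410792e-04  4.12833883e-01] 0.996168657306639
scene [ 0.1019753  -0.06710427  0.81583489] 48.189772413258176
top [0.39555825 0.36719276 0.98958268] 52.96282039931046
```

View pics/scene.png

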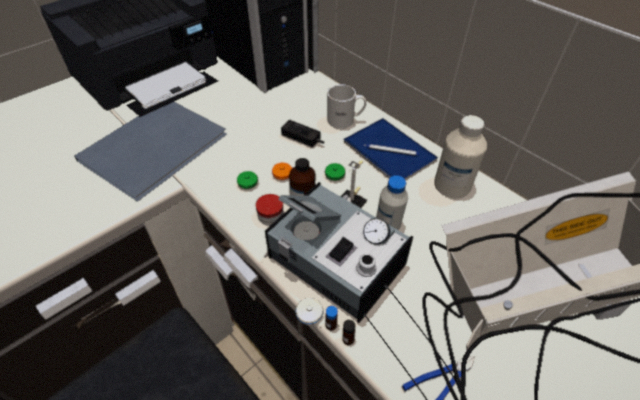

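View pics/top.png

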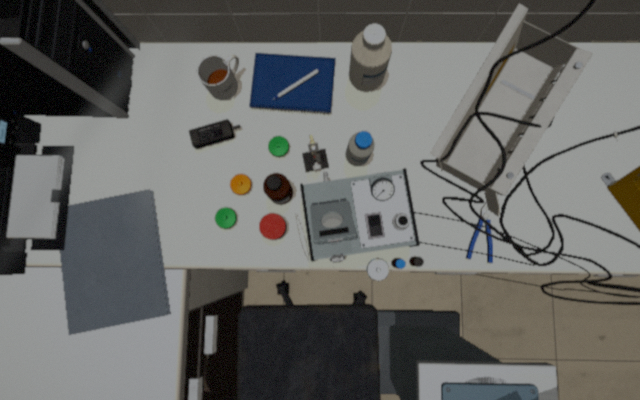

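The sampler is at about (360,215) in top and (340,250) in scene. The red, green and orange discs on its left are the tin and the look-alike cassettes, which I won't touch. I'll enlarge both views to get the plunger, gauge and corners.

Run:
```python
import cv2,numpy as np
a=cv2.imread("pics/top.png")[160:285,290:430];b=cv2.imread("pics/scene.png")[175:320,260:420]
a=cv2.resize(a,None,fx=4,fy=4,interpolation=cv2.INTER_CUBIC)
cv2.imwrite("pics/ct.png",cv2.convertScaleAbs(a,alpha=1.4))
b=cv2.resize(b,None,fx=4,fy=4,interpolation=cv2.INTER_CUBIC)
cv2.imwrite("pics/cs.png",cv2.convertScaleAbs(b,alpha=1.4))
```

```text
(no output)
```

View pics/ct.png

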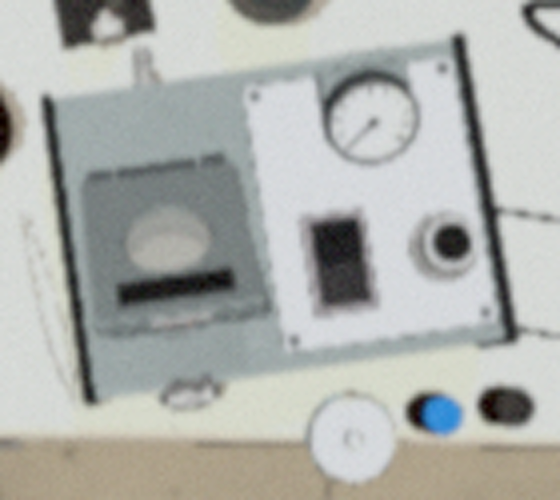

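View pics/cs.png

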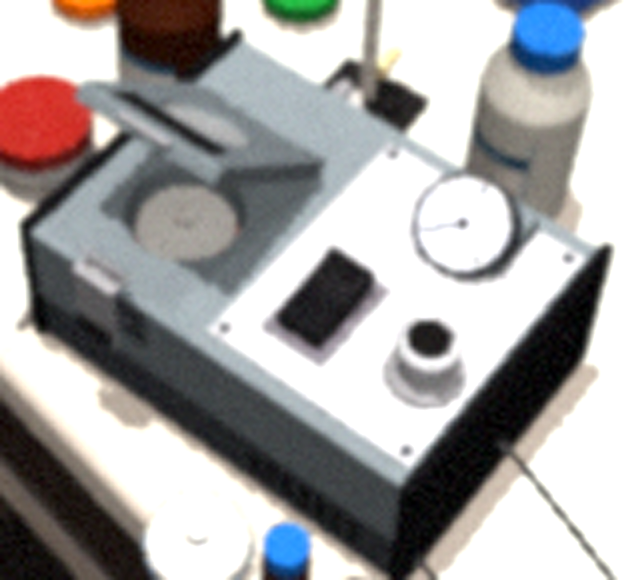

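Top crop: plunger cap at (403,220.5), gauge, rocker at (376,226), lid strip and cheek ends all clear. Scene shows the same items, with the plunger at (368,259.5) and the lid open. Next I fit the pose from cheek ends, plunger and rocker in both views.

```bash
cat > fit.py <<'E'
from h import *
from scipy.optimize import least_squares
T=[((88,120.5,106),(47,98)),((-88,120.5,106),(90,402)),((88,-120.5,106),(460,38)),((-88,-120.5,106),(513,340)),((-30,-88,130.6),(452,242)),((-30,-30,112),(342,262))]
S=[((88,120.5,106),(235,38)),((88,-120.5,106),(608,248)),((-88,120.5,106),(32,228)),((-88,-120.5,106),(398,490)),((-30,-88,130.6),(433,338)),((-30,-30,112),(328,298))]
obs=[("top",p,np.array(q)/4+[290,160]) for p,q in T]+[("scene",p,np.array(q)/4+[260,175]) for p,q in S]
def W(x,p):
    c,s=np.cos(x[2]),np.sin(x[2]);p=np.array(p)/1000
    return np.array([x[0]+c*p[0]-s*p[1],x[1]+s*p[0]+c*p[1],p[2]])
if __name__=="__main__":
    r=least_squares(lambda x:np.concatenate([proj(n,W(x,p))-q for n,p,q in obs]),[.4,.3,.1],loss="soft_l1")
    print(r.x,np.degrees(r.x[2]));print(np.round(r.fun.reshape(-1,2),1))
    x=r.x;np.save("pose.npy",x)
    # lid angle: strip centre in both views
    for n,q in(("top",np.array([177,287])/4+[290,160]),("scene",np.array([165,122])/4+[260,175])):
        L=lambda a:W(x,(34-98*np.cos(a)+8.6*np.sin(a),62,105.5+98*np.sin(a)+8.6*np.cos(a)))
        A=np.arange(.6,1.2,.02);e=[np.linalg.norm(proj(n,L(a))-q) for a in A];i=np.argmin(e);print(n,A[i],e[i],L(A[i]))
    for nm,p in dict(shut=(-60,62,114),rock=(-12,-30,121),pl=(-30,-88,130.6)).items():print(nm,W(x,p))
    for q in[(352,438),(440,412),(505,405)]:print(onz("top",q[0]/4+290,q[1]/4+160,.05))
E
python3 fit.py
```

```text
[0.48726939 0.30395259 0.16215482] 9.290786955502996
[[-2.1 -1. ]
 [-1.3  1.7]
 [ 1.1 -2.3]
 [ 2.4  0.4]
 [ 0.2 -0.1]
 [-0.2 -0.3]
 [-0.2 -3.4]
 [ 2.2 -0.4]
 [-4.9 -0.9]
 [ 3.2  1.9]
 [-0.9  0.8]
 [-0.6  0.2]]
top 0.7200000000000001 0.09548164811851609 [0.44369965 0.35964911 0.17658523]
scene 0.7200000000000001 1.036312986048436 [0.44369965 0.35964911 0.17658523]
shut [0.41804689 0.35545255 0.114     ]
rock [0.48027017 0.2724088  0.121     ]
pl [0.47187012 0.21226365 0.1306    ]
[0.36525695 0.25722905 0.05      ]
[0.38063148 0.20660359 0.05      ]
[0.3850503  0.16929177 0.05      ]
```

```bash
python3 -m crank '[{"dz":-0.04,"turn":7.2,"gripper":0},{"dz":-0.04,"turn":7.2,"gripper":0},{"dx":0.022,"dy":-0.038,"gripper":0},{"dx":0.022,"dy":-0.038,"gripper":0},{"dx":0.022,"dy":-0.038,"gripper":0},{"dx":0.022,"dy":-0.038,"gripper":0},{"dx":0.022,"dy":-0.038,"gripper":0},{"dx":0.022,"dy":-0.038,"gripper":0}]'
python3 -m crank '[{"dx":0.022,"dy":-0.038,"gripper":0},{"dx":0.022,"dy":-0.038,"gripper":0},{"dx":0.022,"dy":-0.038,"gripper":0},{"dx":0.022,"dy":-0.038,"gripper":0},{"dx":0.022,"dy":-0.038,"gripper":0},{"dx":0.022,"dy":-0.038,"gripper":0},{"gripper":0},{"gripper":0}]'
cat > to.py <<'E'
import sys
from fit import *
from scipy.spatial.transform import Rotation as Ro
x=np.load("pose.npy");s=robot.read_state();R=Ro.from_euler("xyz",s["eef_rot"]).as_matrix()
p=np.array(s["position"]);c,sn=np.cos(x[2]),np.sin(x[2]);d=p[:2]-x[:2]
print("t",round(s["time_s"],2),"pos",np.round(p,4),"rpy",np.round(s["eef_rot"],3),"F",np.round(s["contact_force"],1),"w",round(s["width"],2))
print("in sampler mm",np.round([1000*(c*d[0]+sn*d[1]),1000*(-sn*d[0]+c*d[1]),p[2]*1000],1))
if len(sys.argv)>3: print("tool delta mm",np.round(1000*R.T@(W(x,[float(v) for v in sys.argv[1:4]])-p),1),"turn",np.degrees(s["eef_rot"][2]-x[2]))
E
python3 to.py -20 62 230
```

```text
t 0.1 pos [ 0.2605 -0.5949  0.2305] rpy [-3.14   0.     0.413] F [-0.2  0.4 -0.3] w 1.0
in sampler mm [-368.9 -850.5  230.5]
tool delta mm [ 564.3 -797.4    1.7] turn 14.362852162372691$[0]: bad value
$[0]: bad value
```

```bash
python3 -m crank '[{"dx":0.0,"dy":0.0,"dz":-0.04,"turn":7.2,"gripper":0.0},{"dx":0.0,"dy":0.0,"dz":-0.04,"turn":7.2,"gripper":0.0},{"dx":0.022,"dy":-0.038,"dz":0.0,"turn":0.0,"gripper":0.0},{"dx":0.022,"dy":-0.038,"dz":0.0,"turn":0.0,"gripper":0.0},{"dx":0.022,"dy":-0.038,"dz":0.0,"turn":0.0,"gripper":0.0},{"dx":0.022,"dy":-0.038,"dz":0.0,"turn":0.0,"gripper":0.0},{"dx":0.022,"dy":-0.038,"dz":0.0,"turn":0.0,"gripper":0.0},{"dx":0.022,"dy":-0.038,"dz":0.0,"turn":0.0,"gripper":0.0}]'; python3 to.py -20 62 230
```

```text
time_s: 0.9
position: [0.3545, -0.3472, 0.311]
eef_rot: [-3.141, 0.0, 0.162]
contact_force: [-0.0, -0.1, -0.2]
width: 0.001
finger_force: 0.0
t 0.9 pos [ 0.3545 -0.3472  0.311 ] rpy [-3.141  0.     0.162] F [-0.  -0.1 -0.2] w 0.0
in sampler mm [-236.1 -621.2  311. ]
tool delta mm [ 215.7 -683.3   81.1] turn -0.037453793164792165
```

```bash
python3 -m crank '[{"dx":0.02,"dy":-0.042,"dz":0.0,"turn":0.0,"gripper":0.0},{"dx":0.02,"dy":-0.042,"dz":0.0,"turn":0.0,"gripper":0.0},{"dx":0.02,"dy":-0.042,"dz":0.0,"turn":0.0,"gripper":0.0},{"dx":0.02,"dy":-0.042,"dz":0.0,"turn":0.0,"gripper":0.0},{"dx":0.02,"dy":-0.042,"dz":0.0,"turn":0.0,"gripper":0.0},{"dx":0.02,"dy":-0.042,"dz":0.0,"turn":0.0,"gripper":0.0},{"dx":0.02,"dy":-0.042,"dz":0.0,"turn":0.0,"gripper":0.0},{"dx":0.02,"dy":-0.042,"dz":0.0,"turn":0.0,"gripper":0.0}]'; python3 -m crank '[{"dx":0.006,"dy":-0.042,"dz":0.0,"turn":0.0,"gripper":0.0},{"dx":0.006,"dy":-0.042,"dz":0.0,"turn":0.0,"gripper":0.0},{"dx":0.006,"dy":-0.042,"dz":0.0,"turn":0.0,"gripper":0.0},{"dx":0.006,"dy":-0.042,"dz":0.0,"turn":0.0,"gripper":0.0},{"dx":0.006,"dy":-0.042,"dz":0.0,"turn":0.0,"gripper":0.0},{"dx":0.006,"dy":-0.042,"dz":0.0,"turn":0.0,"gripper":0.0},{"dx":0.0,"dy":-0.042,"dz":0.0,"turn":0.0,"gripper":0.0},{"dx":0.0,"dy":0.0,"dz":0.0,"turn":0.0,"gripper":0.0}]'; python3 to.py -25 62 195
python3 - <<'E'
from h import *
snap("wrist","pics/w1.png")
snap("scene","pics/s1.png")
import cv2
cv2.imwrite("pics/m1.png",np.vstack([cv2.imread("pics/w1.png")[50:350],cv2.resize(cv2.imread("pics/s1.png")[170:320,230:550],None,fx=2,fy=2)]))
E
```

```text
time_s: 1.7
position: [0.4582, 0.01, 0.3112]
eef_rot: [3.141, 0.0, 0.161]
contact_force: [1.5, -0.8, 0.1]
width: 0.002
finger_force: 0.0
time_s: 2.5
position: [0.4435, 0.3106, 0.3111]
eef_rot: [-3.137, 0.001, 0.17]
contact_force: [-0.2, -0.2, 0.5]
width: 0.003
finger_force: 0.0
t 2.5 pos [0.4435 0.3106 0.3111] rpy [-3.137e+00  1.000e-03  1.700e-01] F [-0.2 -0.2  0.5] w 0.0
in sampler mm [-42.1  13.6 311.1]
tool delta mm [ 17.7 -47.8 116.3] turn 0.47639995738083496
```

View pics/m1.png

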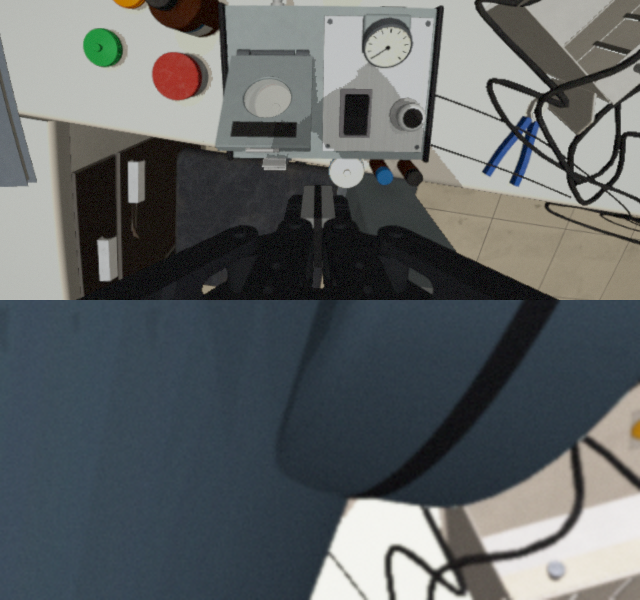

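The wrist view has no arm in the way. It shows the plunger at (412,167), the rocker at (355,163) and the lid's strip at (264,179). I use these to check the fit.

```bash
python3 - <<'E'
from fit import *
x=np.load("pose.npy");s=robot.read_state();print(s["position"],s["eef_rot"])
for n,p,q in[("pl",(-30,-88,130.6),(412,167)),("rock",(-30,-30,112),(355,163)),("rb",(88,-120.5,106),(440,57)),("rf",(-88,-120.5,106),(428,210)),("lf",(-88,120.5,106),(220,206))]:
    w=onz("wrist",q[0],q[1],p[2]/1000); print(n,w,"err mm",(w-W(x,p))*1000)
for a in(.66,.7,.74,.78,.82,.86):print(a,proj("wrist",W(x,(34-98*np.cos(a)+8.6*np.sin(a),62,105.5+98*np.sin(a)+8.6*np.cos(a)))))
E
python3 to.py -25 62 195
```

```text
[0.445887   0.30468342 0.31075305] [3.14119310e+00 1.10253899e-03 1.63777298e-01]
pl [0.47570519 0.2101292  0.1306    ] err mm [ 3.83507614 -2.13444602  0.        ]
rock [0.467551   0.26774224 0.112     ] err mm [ 5.04470148e+00 -1.76054907e+00 -1.38777878e-14]
rb [0.59212835 0.19958307 0.106     ] err mm [-1.44077322e+00  3.42552573e-01 -1.38777878e-14]
rf [0.42623931 0.17075695 0.106     ] err mm [ 6.36136592e+00 -6.92210435e-02 -1.38777878e-14]
lf [0.39152499 0.41351186 0.106     ] err mm [ 1.05553185e+01  4.84719892e+00 -1.38777878e-14]
0.66 [260.49272677 186.5255588 ]
0.7 [259.80296077 184.31653589]
0.74 [259.11313513 181.90795482]
0.78 [258.42508606 179.29870459]
0.82 [257.74076899 176.48844489]
0.86 [257.06225474 173.47768303]
t 2.6 pos [0.4459 0.3047 0.3108] rpy [3.141e+00 1.000e-03 1.640e-01] F [ 1.   0.2 -0. ] w 0.0
in sampler mm [-40.7   7.4 310.8]
tool delta mm [ 15.9 -54.6 115.7] turn 0.09296100618708308
```

```bash
python3 -m crank '[{"dx":0.009,"dy":-0.027,"dz":0.02,"turn":0.0,"gripper":0.0},{"dx":0.009,"dy":-0.027,"dz":0.02,"turn":0.0,"gripper":0.0},{"dx":0.0,"dy":0.0,"dz":0.03,"turn":0.0,"gripper":0.0},{"dx":0.0,"dy":0.0,"dz":0.03,"turn":0.0,"gripper":0.0},{"dx":0.0,"dy":0.0,"dz":0.0,"turn":0.0,"gripper":0.0},{"dx":0.0,"dy":0.0,"dz":0.0,"turn":0.0,"gripper":0.0}]'; python3 to.py -23 62 180
python3 - <<'E'
from h import *
snap("wrist","pics/w2.png")
E
```

```text
time_s: 3.2
position: [0.4563, 0.359, 0.2116]
eef_rot: [3.141, 0.0, 0.16]
contact_force: [0.6, 0.4, 0.7]
width: 0.002
finger_force: 0.0
t 3.2 pos [0.4563 0.359  0.2116] rpy [3.141 0.    0.16 ] F [0.6 0.4 0.7] w 0.0
in sampler mm [-21.7  59.3 211.6]
tool delta mm [-1.3 -2.7 31.6] turn -0.1446699500394206
```

View pics/w2.png

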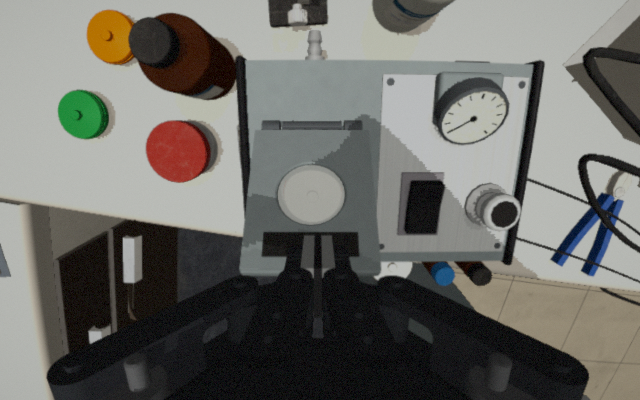

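Settled wrist view: fingertips over the strip (about (310,245)), plunger cap at (500,210), rocker at (424,207), right cheek ends at (541,64) and (512,262).

Run:
```python
from fit import *
x=np.load("pose.npy");c=robot.calibration("wrist")
P=[("pl",(-30,-88,130.6),(500,210)),("rock",(-30,-30,113),(424,207)),("rb",(88,-120.5,106),(541,64)),("rf",(-88,-120.5,106),(512,262)),("lb",(88,120.5,106),(240,60))]
for n,p,q in P:
    w=onz("wrist",q[0],q[1],p[2]/1000,c); print(n,w,"err mm",(w-W(x,p))*1000)
for a in(.66,.7,.74,.78,.82,.86):print(a,proj("wrist",W(x,(34-98*np.cos(a)+8.6*np.sin(a),62,105.5+98*np.sin(a)+8.6*np.cos(a)))))
print(robot.read_state()["position"])
```

```text
pl [0.47605482 0.22175358 0.1306    ] err mm [4.18470602 9.48993009 0.        ]
rock [0.46486584 0.27441347 0.113     ] err mm [ 2.35954257e+00  4.91068133e+00 -1.38777878e-14]
rb [0.59030461 0.207413   0.106     ] err mm [-3.26450961e+00  8.17248678e+00 -1.38777878e-14]
rf [0.42537101 0.17809862 0.106     ] err mm [ 5.49306533e+00  7.27244405e+00 -1.38777878e-14]
lb [0.55369927 0.43604961 0.106     ] err mm [-9.61578650e-01 -1.02939466e+00 -1.38777878e-14]
0.66 [317.14056974 250.94916945]
0.7 [317.11462995 248.85571814]
0.74 [317.08732846 246.44566887]
0.78 [317.05867176 243.7087055 ]
0.82 [317.0286748  240.63534909]
0.86 [316.997362   237.21717424]
[0.4566985  0.35982248 0.21263281]
```

```bash
python3 -c "
import numpy as np;x=np.load('pose.npy');x[:2]+=[.002,.003];np.save('pose.npy',x)"
python3 -m crank '[{"dx":0.0,"dy":-0.003,"dz":0.02,"turn":0.0,"gripper":0.0},{"dx":0.0,"dy":0.0,"dz":0.01,"turn":0.0,"gripper":0.0},{"dx":-0.003,"dy":0.0,"dz":0.005,"turn":0.0,"gripper":0.0},{"dx":-0.003,"dy":0.0,"dz":0.005,"turn":0.0,"gripper":0.0},{"dx":-0.003,"dy":0.0,"dz":0.005,"turn":0.0,"gripper":0.0},{"dx":-0.003,"dy":0.0,"dz":0.005,"turn":0.0,"gripper":0.0},{"dx":0.0,"dy":0.0,"dz":0.0,"turn":0.0,"gripper":0.0}]'; python3 to.py -42 62 150
```

```text
time_s: 3.95
position: [0.4425, 0.3612, 0.1608]
eef_rot: [3.141, 0.001, 0.162]
contact_force: [-0.7, 0.5, 0.4]
width: -0.001
finger_force: 0.0
t 3.95 pos [0.4425 0.3612 0.1608] rpy [3.141e+00 1.000e-03 1.620e-01] F [-0.7  0.5  0.4] w -0.0
in sampler mm [-37.4  61.1 160.8]
tool delta mm [-4.6 -0.9 10.8] turn -0.00013105043931576545
```

```bash
python3 -m crank '[{"dx":-0.003,"dy":0.0,"dz":0.006,"turn":0.0,"gripper":0.0},{"dx":-0.003,"dy":0.0,"dz":0.006,"turn":0.0,"gripper":0.0},{"dx":-0.003,"dy":0.0,"dz":0.006,"turn":0.0,"gripper":0.0},{"dx":-0.003,"dy":0.0,"dz":0.006,"turn":0.0,"gripper":0.0},{"dx":-0.003,"dy":0.0,"dz":0.005,"turn":0.0,"gripper":0.0},{"dx":0.0,"dy":0.0,"dz":0.0,"turn":0.0,"gripper":0.0}]'; python3 to.py -55 62 114
python3 - <<'E'
from h import *
snap("wrist","pics/w3.png")
E
```

```text
time_s: 4.55
position: [0.4275, 0.3585, 0.1313]
eef_rot: [3.141, 0.002, 0.162]
contact_force: [-1.6, -0.5, 0.6]
width: 0.0
finger_force: 0.0
t 4.55 pos [0.4275 0.3585 0.1313] rpy [3.141e+00 2.000e-03 1.620e-01] F [-1.6 -0.5  0.6] w 0.0
in sampler mm [-52.7  60.8 131.3]
tool delta mm [-2.3 -1.2 17.3] turn -0.0065743584762205385
```

View pics/w3.png

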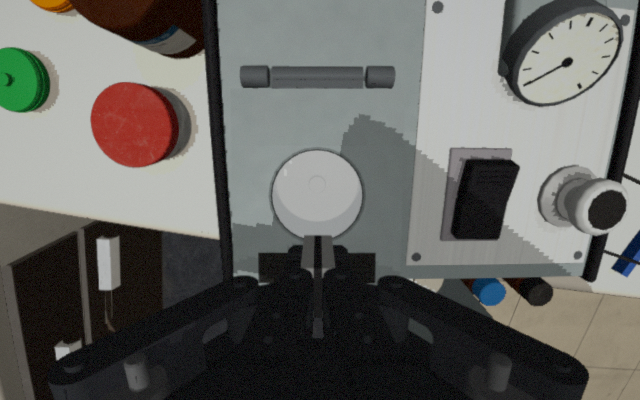

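The lid is following. The fingertips sit in the middle of the strip, which spans x = 258..376 at row 268. Next I press through the latch.

```bash
python3 -m crank '[{"dx":-0.001,"dy":0.0,"dz":0.005,"turn":0.0,"gripper":0.0},{"dx":-0.001,"dy":0.0,"dz":0.005,"turn":0.0,"gripper":0.0},{"dx":-0.001,"dy":0.0,"dz":0.004,"turn":0.0,"gripper":0.0},{"dx":0.0,"dy":0.0,"dz":0.002,"turn":0.0,"gripper":0.0},{"dx":0.0,"dy":0.0,"dz":0.001,"turn":0.0,"gripper":0.0},{"dx":0.0,"dy":0.0,"dz":0.0,"turn":0.0,"gripper":0.0}]'; python3 -m crank '[{"dx":0.0,"dy":0.0,"dz":0.001,"turn":0.0,"gripper":0.0},{"dx":0.0,"dy":0.0,"dz":0.0,"turn":0.0,"gripper":0.0}]'
```

```text
time_s: 5.2
position: [0.4254, 0.3585, 0.1151]
eef_rot: [-3.142, 0.0, 0.162]
contact_force: [0.9, 0.8, 1.6]
width: -0.004
finger_force: 0.5
time_s: 5.4
position: [0.425, 0.358, 0.1139]
eef_rot: [3.141, 0.001, 0.162]
contact_force: [-0.1, 0.4, -0.2]
width: -0.002
finger_force: 0.0
```

```bash
for i in 1 2; do python3 -m crank '[{"dx":0.0,"dy":0.0,"dz":0.001,"turn":0.0,"gripper":0.0},{"dx":0.0,"dy":0.0,"dz":0.0,"turn":0.0,"gripper":0.0}]'; done
```

```text
time_s: 5.6
position: [0.4252, 0.3582, 0.113]
eef_rot: [3.141, 0.001, 0.162]
contact_force: [0.3, -0.0, -0.2]
width: -0.002
finger_force: 0.0
time_s: 5.8
position: [0.4254, 0.3584, 0.1125]
eef_rot: [3.141, 0.0, 0.161]
contact_force: [-1.5, -2.6, 4.2]
width: -0.001
finger_force: 2.0
```

```bash
for i in 1 2; do python3 -m crank '[{"dx":0.0,"dy":0.0,"dz":0.001,"turn":0.0,"gripper":0.0},{"dx":0.0,"dy":0.0,"dz":0.0,"turn":0.0,"gripper":0.0}]'; done
```

```text
time_s: 6.0
position: [0.4254, 0.3585, 0.1123]
eef_rot: [3.141, -0.0, 0.162]
contact_force: [-3.3, -3.6, 12.0]
width: -0.003
finger_force: 6.2
time_s: 6.2
position: [0.4254, 0.3585, 0.1121]
eef_rot: [3.14, -0.0, 0.161]
contact_force: [-5.1, -5.2, 20.2]
width: -0.004
finger_force: 10.1
```

Stiff stop at the seat height with 20 N. I lift off and move towards the rocker, looking on the way.

```bash
python3 -m crank '[{"dx":0.0,"dy":0.0,"dz":-0.02,"turn":0.0,"gripper":0.0},{"dx":0.0,"dy":0.0,"dz":-0.04,"turn":0.0,"gripper":0.0},{"dx":0.01,"dy":0.03,"dz":0.0,"turn":0.0,"gripper":0.0},{"dx":0.01,"dy":0.03,"dz":0.0,"turn":0.0,"gripper":0.0},{"dx":0.0,"dy":0.03,"dz":0.0,"turn":0.0,"gripper":0.0},{"dx":0.0,"dy":0.0,"dz":0.0,"turn":0.0,"gripper":0.0},{"dx":0.0,"dy":0.0,"dz":0.0,"turn":0.0,"gripper":0.0}]'; python3 to.py -12 -30 135
python3 - <<'E'
from h import *
snap("wrist","pics/w4.png")
E
```

```text
time_s: 6.9
position: [0.4599, 0.2725, 0.1702]
eef_rot: [-3.142, 0.0, 0.16]
contact_force: [-1.2, 0.1, 0.0]
width: -0.001
finger_force: 0.0
t 6.9 pos [0.4599 0.2725 0.1702] rpy [-3.142  0.     0.16 ] F [-1.2  0.1  0. ] w -0.0
in sampler mm [-34.6 -29.3 170.2]
tool delta mm [22.6  0.7 35.2] turn -0.11734674689074122
```

View pics/w4.png

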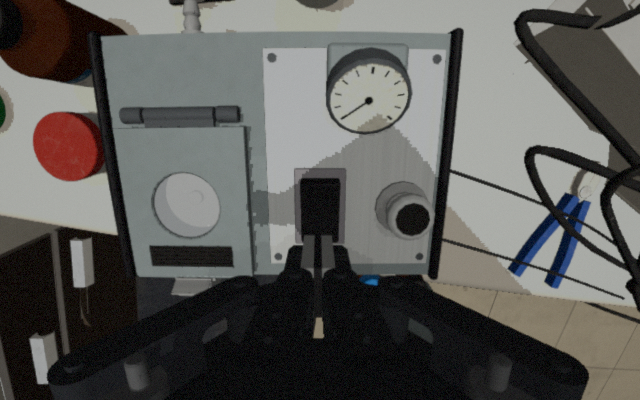

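The lid is flat and the hook stands at its front edge (195,285). The fingers are laterally centred on the rocker (columns 300..342), with its far edge at row 178. I check the fore-aft position and the plunger from here.

```bash
python3 - <<'E'
from fit import *
x=np.load("pose.npy")
for n,p,q in[("far edge",(-7,-30,121),(321,178)),("pl",(-30,-88,130.6),(412,219)),("lid pad",(-64,62,114),(191,256)),("hinge",(34,62,112),(181,116))]:
    w=onz("wrist",q[0],q[1],p[2]/1000); d=w-W(x,p);c,s=np.cos(x[2]),np.sin(x[2]);print(n,w,"err in sampler",1000*(c*d[0]+s*d[1]),1000*(-s*d[0]+c*d[1]))
E
python3 to.py -12 -30 135
```

```text
far edge [0.48777783 0.27758846 0.121     ] err in sampler 0.7873069850819754 1.261880674836095
pl [0.47318346 0.21794431 0.1306    ] err in sampler -0.24487082666979149 2.7563606812875796
lid pad [0.41650842 0.35895722 0.114     ] err in sampler 0.5894259640602705 1.0693216518408197
hinge [0.5115136  0.37131257 0.112     ] err in sampler -1.6569903913488546 -2.0755327677735846
t 6.95 pos [0.4595 0.2736 0.1703] rpy [-3.141 -0.     0.162] F [-0.4 -0.1 -0.5] w 0.0
in sampler mm [-34.8 -28.1 170.3]
tool delta mm [22.8  1.9 35.3] turn -0.018387056027256148
```

```bash
python3 -m crank '[{"dx":0.012,"dy":0.001,"dz":0.0,"turn":0.0,"gripper":0.0},{"dx":0.012,"dy":0.0,"dz":0.02,"turn":0.0,"gripper":0.0},{"dx":0.0,"dy":0.0,"dz":0.02,"turn":0.0,"gripper":0.0},{"dx":0.0,"dy":0.0,"dz":0.006,"turn":0.0,"gripper":0.0},{"dx":0.0,"dy":0.0,"dz":0.004,"turn":0.0,"gripper":0.0},{"dx":0.0,"dy":0.0,"dz":0.003,"turn":0.0,"gripper":0.0},{"dx":0.0,"dy":0.0,"dz":0.002,"turn":0.0,"gripper":0.0},{"dx":0.0,"dy":0.0,"dz":0.0,"turn":0.0,"gripper":0.0}]'; python3 to.py -12 -30 114;  python3 -m crank '[{"dx":0.0,"dy":0.0,"dz":0.001,"turn":0.0,"gripper":0.0},{"dx":0.0,"dy":0.0,"dz":0.0,"turn":0.0,"gripper":0.0}]'
```

```text
time_s: 7.75
position: [0.4836, 0.276, 0.1156]
eef_rot: [-3.141, -0.0, 0.162]
contact_force: [0.4, 0.9, -0.5]
width: 0.001
finger_force: 0.0
t 7.75 pos [0.4836 0.276  0.1156] rpy [-3.141 -0.     0.162] F [ 0.4  0.9 -0.5] w 0.0
in sampler mm [-10.6 -29.7 115.6]
tool delta mm [-1.4  0.3  1.6] turn -0.021779274709641975
time_s: 7.95
position: [0.4837, 0.2758, 0.1145]
eef_rot: [-3.142, -0.0, 0.162]
contact_force: [0.1, 0.6, 0.8]
width: -0.001
finger_force: 0.0
```

```bash
for i in 1 2; do python3 -m crank '[{"dx":0.0,"dy":0.0,"dz":0.001,"turn":0.0,"gripper":0.0},{"dx":0.0,"dy":0.0,"dz":0.0,"turn":0.0,"gripper":0.0}]'; done
```

```text
time_s: 8.15
position: [0.4838, 0.2759, 0.1139]
eef_rot: [3.141, -0.001, 0.161]
contact_force: [-1.4, -1.3, 4.4]
width: -0.004
finger_force: 2.3
time_s: 8.35
position: [0.4839, 0.2759, 0.1136]
eef_rot: [3.141, -0.001, 0.161]
contact_force: [-2.1, -2.8, 12.4]
width: 0.003
finger_force: 6.1
```

```bash
python3 -m crank '[{"dx":0.0,"dy":0.0,"dz":-0.02,"turn":0.0,"gripper":0.0},{"dx":0.0,"dy":0.0,"dz":-0.035,"turn":0.0,"gripper":0.0},{"dx":-0.01,"dy":0.028,"dz":0.0,"turn":0.0,"gripper":0.0},{"dx":-0.01,"dy":0.028,"dz":0.0,"turn":0.0,"gripper":0.0},{"dx":0.0,"dy":0.0,"dz":0.0,"turn":0.0,"gripper":0.0},{"dx":0.0,"dy":0.0,"dz":0.0,"turn":0.0,"gripper":0.0},{"dx":0.0,"dy":0.0,"dz":0.0,"turn":0.0,"gripper":0.0}]'; python3 to.py -30 -88 130.6
python3 - <<'E'
from h import *
snap("wrist","pics/w5.png")
E
```

```text
time_s: 9.05
position: [0.4729, 0.2184, 0.1674]
eef_rot: [-3.141, -0.0, 0.162]
contact_force: [-0.2, 0.1, -0.8]
width: 0.002
finger_force: 0.0
t 9.05 pos [0.4729 0.2184 0.1674] rpy [-3.141 -0.     0.162] F [-0.2  0.1 -0.8] w 0.0
in sampler mm [-30.4 -84.8 167.4]
tool delta mm [ 0.4  3.2 36.8] turn 0.01103492577999924
```

View pics/w5.png

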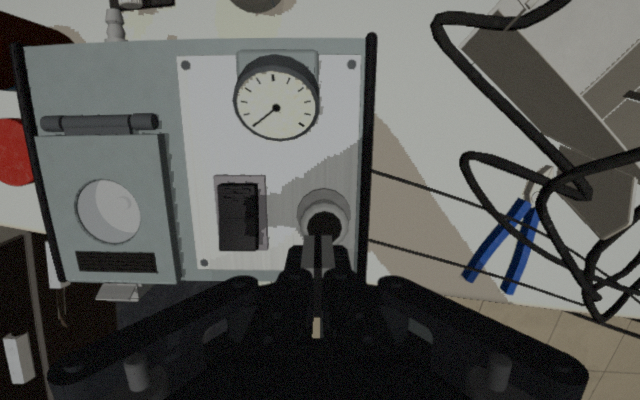

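The plunger cap is at (323,225), about 2 mm right of the fingers. The lid is still down, and the rocker met its stop at on-height. Next I press.

```bash
python3 -m crank '[{"dx":0.001,"dy":0.002,"dz":0.015,"turn":0.0,"gripper":0.0},{"dx":0.0,"dy":0.0,"dz":0.015,"turn":0.0,"gripper":0.0},{"dx":0.0,"dy":0.0,"dz":0.005,"turn":0.0,"gripper":0.0},{"dx":0.0,"dy":0.0,"dz":0.003,"turn":0.0,"gripper":0.0},{"dx":0.0,"dy":0.0,"dz":0.003,"turn":0.0,"gripper":0.0},{"dx":0.0,"dy":0.0,"dz":0.003,"turn":0.0,"gripper":0.0},{"dx":0.0,"dy":0.0,"dz":0.002,"turn":0.0,"gripper":0.0},{"dx":0.0,"dy":0.0,"dz":0.0,"turn":0.0,"gripper":0.0}]'; python3 -m crank '[{"dx":0.0,"dy":0.0,"dz":0.001,"turn":0.0,"gripper":0.0},{"dx":0.0,"dy":0.0,"dz":0.0,"turn":0.0,"gripper":0.0}]'
```

```text
time_s: 9.9
position: [0.474, 0.2156, 0.122]
eef_rot: [3.141, 0.0, 0.162]
contact_force: [-2.9, -2.6, 9.5]
width: 0.003
finger_force: 4.6
time_s: 10.1
position: [0.474, 0.2157, 0.1218]
eef_rot: [3.141, -0.0, 0.162]
contact_force: [-7.2, -3.2, 19.6]
width: -0.003
finger_force: 9.3
```

The plunger is on its hard stop (z = 122 mm) and held with about 20 N, so I hand in.

```bash
python3 -c "
from station import robot
print(robot.job_done())"
```

```text
the job is handed in; nothing more can be done
None
```

I pushed the lid shut under the latch, tipped the rocker on, and handed the job in at about 10 s with the fingertips holding the plunger on its stop at about 20 N; hand-in returned no verdict, and the joint values are inferred from forces, heights and wrist pictures.

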